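# Level the agar pouring plate with a wedge

## Robot

A 7-joint arm with a two-finger parallel gripper is mounted at the origin on the work surface. World frame = base frame: x ahead of the robot, y to its left, z up, the work surface at z = 0. Lengths are in m, angles in rad, forces in N, time in s.
With the tool pointing down it reaches from about 0.425 to 0.875 m from the base axis. Payload 9.9 kg.
Tool frame: the origin (TCP) lies midway between the tips of the shut fingers; the grasp point (between the pads) lies 19 mm behind it (bot.hold_point_z is the distance from the TCP to the grasp point, in m); z points along the fingers, y is the direction in which the jaws open and shut (so a half turn about z gives the same grasp; the last joint's range is limited). The gripper opens to 85 mm and grips with 20 to 120 N. Pads are 22 mm wide; open, the fingers measure 114 mm over their backs; the gripper's body (76 mm by 85 mm) begins 54 mm behind the grasp point. The pads swing forward as they close: fully open they stand 13 mm farther back than shut.
Start: joints at [-1.401, 0.576, 0.025, 1.437, -0.015, 1.129, -0.057], TCP at [0.169, 0.653, 0.231] pointing down, gripper open.
Joint ranges: [-2.76, 2.76], [-0.34, 2.15], [-1.52, 1.57], [0.19, 2.46], [-1.09, 4.23], [0.17, 1.99], [-2.82, 2.82]. Speed limits (rad/s): [2.22, 2.22, 3.01, 3.01, 3.14, 3.14, 3.14].

## Interface

Orientations are given as a rotation vector (axis times angle).
In Python, from bench import bot, readout, imaging, order gives the robot as it stands. Calls block until the motion is done:
- bot.move_pose(position, orientation): joint-space move of the TCP to a pose.
- bot.movel(position, rot=None, max_speed=0.15): straight line of the TCP; rot=None keeps the orientation; max_speed is the mean speed in m/s.
- bot.move_joints(angles): joint-space move.
- bot.command_gripper(opening, grip_force=None): opening from 0.0 (shut) to 1.0 (fully open); grip_force is the grip in N (None keeps the last); returns when the fingers have stopped.
- bot.wait(seconds).
- bot.inverse_kinematics(position, orientation): joint angles nearest the present ones, or None.
- readout.get_state(): the state.
- imaging.capture(name): name is "scene" or "top" or "wrist"; returns a dict with "image" (480x640x3 uint8, red, green, blue), "vfov" (degrees; the focal length in pixels is half the picture's height over the tangent of half this angle, whatever the lens; pixels are square), "cx", "cy" (the principal point, pixels), "cam_to_world" (4x4, takes a point from camera to world coordinates); the wrist camera has in their place "mount" (4x4, takes a point from camera to tool coordinates, whose origin is the TCP and whose axes are the flange's). Camera axes: x right, y up, looking along -z (the intrinsics and any distortion apply to the point x, -y, -z); pixel columns grow to the right and rows downward; lengths in m; the calibration is good to about 2 mm. The wrist camera is an equidistant fisheye: a pixel r from the principal point sees the ray r / f radians off the axis. A picture is of the moment at which its call begins: read the wrist's pose just before it. There is no depth.
A pose or a line that the arm cannot do raises bot.IKError and nothing moves.
- order.finish_job(): hands the job in, once; it reports no verdict.
Trained networks look in a picture, given as the dict that the camera call returned (one of the last four; its "shot" number tells which), for a name from the list of things; names that differ only in an ending like _2 or _b are one class to them, and where a whole thing is asked for, a point or a joint stands for the part that bears it (a point fixed in the world has none). Each returns a list of dicts, best first, with "confidence" (0 to 1); they miss things now and then, are a little off and sometimes report something else, mostly with a low value. They report only what shows in the picture. A call takes as long as a camera call. They do not tell look-alikes from the thing itself.
- imaging.spot_in(picture, target): "bbox" ([centre column, centre row, width, height] in pixels, round what is visible of it).
- imaging.outline_of(picture, target): "pixels" (480x640 bool, what is visible of it) and "bbox" ([centre column, centre row, width, height] in pixels, round what is visible of it).
- imaging.landmark_of(picture, target): "xy" ([column, row] in pixels: a listed point, or the origin of a listed thing).
The state is a dict: "time_s": time; "q": joint angles; "qvel": joint speeds; "joint_efforts": joint torques, N m; "position": TCP position; "ee_rot": TCP orientation; "wrist_force": force on the tool from outside, world axes, zero at the start; "wrist_torque": the same for the moment, N m; "width": opening from 0.0 (shut) to 1.0 (fully open).
Only numpy, scipy, OpenCV 4.12 (cv2) and the standard library are available. Lean on these libraries where they do the work, as an engineer would, in place of code of your own. Each camera call takes 0.05 s, during which the arm holds its last target.

## Task

The rubber foot under the taped end of the dark pouring plate has collapsed, so dishes poured on it would set crooked. Lay the blue spirit level lengthwise on the plate, then push the orange wedge, thin end first, under the low end until the bubble stands between the two black lines, and leave the plate resting on the wedge with the level on top. Do not shove the plate along the bench or disturb the other things.

Things in the scene. Friction and masses are not known exactly. Their poses are not given: they have to be found in the camera images.
- plate_top (a point): Middle of the top face of the pouring plate: dark aluminium, 300 x 200 x 12 mm, about 2 kg, with three pale scribed circles and yellow tape along the low end, loose. x runs along the 300 mm length and points to the low end, z is normal to the plate. Two sound rubber feet, alike, stand under it 125 mm from the middle towards -x, 75 mm either side; old rubber, 10.5 to 13.5 mm high, so only the level tells when the plate is true.
- low_foot (a point): Centre of the collapsed foot (18 mm across) where it meets the plate's underside, on the centre line, 75 mm from the plate's middle towards +x; axes as the plate's. How far it has collapsed differs: it is 6.2 to 7.7 mm high.
- low_edge (a point): Middle of the lower edge of the plate's low end, on the underside, 150 mm from the plate's middle along its +x; axes as the plate's. 3 to 7 mm above the bench at the start, 10.5 to 13.5 mm when level. The wedge goes under here, pushed in the plate's -x direction; 66 mm is free under the plate from this edge to the collapsed foot.
- wedge_grip (a point): Centre, half-way up, of the ribbed grip block at the thick end of the orange plastic wedge, which lies flat on the bench (122 mm long, 36 mm wide, about 90 g). The block is 32 mm long, 36 wide, 30 high. x points along the wedge to its thin end, z up. From 16 mm ahead of this point the ramp falls evenly from 20.5 to 2.5 mm thick over 90 mm (1 in 5).
- wedge_tip (a point): Middle of the lower edge of the wedge's thin end, on its underside, 106 mm ahead of wedge_grip along x; the thin end is 2.5 mm thick. The plate comes level with this point 40 to 55 mm inside the plate's low edge, depending on its feet.
- level_mid (a point): Centre, half-way up, of the blue spirit level: 180 mm long along its x, 24 mm wide (y), 38 mm high (z up), about 0.3 kg, standing upright on its flat base 19 mm below this point. The middle 84 mm of its top is open for the green vial (16 mm wide); below that, up to 22 mm above its base, the body is solid and 24 mm wide.
- bubble_mid (a point): Middle of the pale bubble in the level's vial. Its offset from level_mid along the level's own x is the reading: 0 is centred, the stops are 20 mm either way. It runs to the higher end, 0.8 mm per milliradian of slope along the level, and takes about 1 s to settle. It is 20 mm long and stands between the two black lines while within 4 mm of centre. With the level lengthwise on the plate 1 mm of wedge travel moves it about 0.6 mm.
- dish_stack: Stack of four clear Petri dishes, 90 mm across, 62 mm high, a bystander; origin at the centre of its underside.
- slide_box: Green slide box 88 x 103 x 35 mm, a bystander; origin at the centre of its underside.
- medium_bottle: Bottle of amber medium with a blue cap, 80 mm across, 172 mm high, a bystander; origin at the centre of its underside.
- forceps: Steel forceps 150 mm long lying on the bench, a bystander; origin at the centre of the underside.
Things that resemble listed ones, but are neither listed nor needed, are in the scene too. Of the things like the part that bears level_mid, leave any that is turquoise; of the rest the larger one is meant.

How it is judged:
By the outcome, as a careful person would: the job done as asked, in the order asked, and still so for the second after the job is handed in, with the robot touching nothing.
It also fails if it takes over 64 s, if anything falls off the work surface, if the arm or the gripper's body presses on something with over 40 N, if the wrist force passes 120 N, or if a joint passes its speed limit or range.

## Working session

There is one attempt and no reset: what is moved stays moved. The work goes in short steps, each a Python script; the robot and the scene stay as the last script left them, time stands still between calls to the robot, and variables do not carry over. Pictures are saved under pics/ and viewed, and the job is handed in when it is done.

```bash
ls; mkdir -p pics; python3 - <<'E'
from bench import bot, readout, imaging, order
import cv2
print(readout.get_state())
for n in ["scene","top","wrist"]:
    p=imaging.capture(n)
    print(n,{k:v for k,v in p.items() if k!="image"})
    cv2.imwrite(f"pics/a_{n}.png",p["image"][:,:,::-1])
    if n!="wrist":
      for t in ["plate_top","low_edge","low_foot","wedge_grip","wedge_tip","level_mid","bubble_mid","dish_stack","slide_box","medium_bottle","forceps"]:
        print(t,[(([round(float(x),1) for x in d["xy"]]),round(d["confidence"],2)) for d in imaging.landmark_of(p,t)])
E
```

```text
pics
{'time_s': 0.0, 'q': array([-1.40079161,  0.57654142,  0.02485214,  1.43792284, -0.01501289,
        1.1289936 , -0.05650154]), 'qvel': array([-3.98045298e-04, -9.28432589e-04,  1.90884902e-05,  1.92195106e-03,
        5.84506678e-05, -2.31010583e-05,  1.41876145e-04]), 'joint_efforts': array([ 4.04847015e-04, -7.65752792e+01,  2.25091629e+00, -2.85968399e+01,
        1.54005736e-02,  1.28096575e-02, -3.56123826e-05]), 'position': array([0.16936488, 0.65293199, 0.23043134]), 'ee_rot': array([-3.97558196e-01, -3.11620207e+00,  2.63151374e-03]), 'wrist_force': array([ 0.34756148, -0.50612295, -0.30782207]), 'wrist_torque': array([ 0.00352604, -0.0243272 ,  0.02753068]), 'width': 1.0004336970802514}
scene {'vfov': 54.55893283086525, 'cx': 313.46695127469184, 'cy': 238.3985502419044, 'cam_to_world': array([[ 0.60364011, -0.62095268,  0.50003639,  1.0804712 ],
       [ 0.79720175,  0.4627403 , -0.38773803, -0.49202682],
       [ 0.00937998,  0.63268411,  0.77435317,  0.9046057 ],
       [ 0.        ,  0.        ,  0.        ,  1.        ]]), 'shot': 1}
plate_top [([323.0, 242.8], 0.7
[... 1207 characters left out ...]
, ([437.6, 270.6], 0.91), ([386.7, 356.5], 0.56)]
bubble_mid [([434.9, 267.5], 0.59)]
dish_stack [([331.9, 148.6], 0.92)]
slide_box [([186.6, 158.1], 0.81)]
medium_bottle [([500.9, 292.5], 0.96)]
forceps [([403.2, 161.2], 0.53), ([304.5, 244.8], 0.16)]
wrist {'vfov': 65.70646984690485, 'cx': 321.23992504593326, 'cy': 239.17498010921793, 'mount': array([[ 5.84363439e-05,  9.44802093e-01,  3.27641575e-01,
         8.41031108e-02],
       [ 9.99999916e-01,  7.76685575e-05, -4.02323041e-04,
         7.69299131e-04],
       [-4.05563099e-04,  3.27641571e-01, -9.44802009e-01,
        -1.43544121e-01],
       [ 0.00000000e+00,  0.00000000e+00,  0.00000000e+00,
         1.00000000e+00]]), 'shot': 3}
```

View pics/a_scene.png

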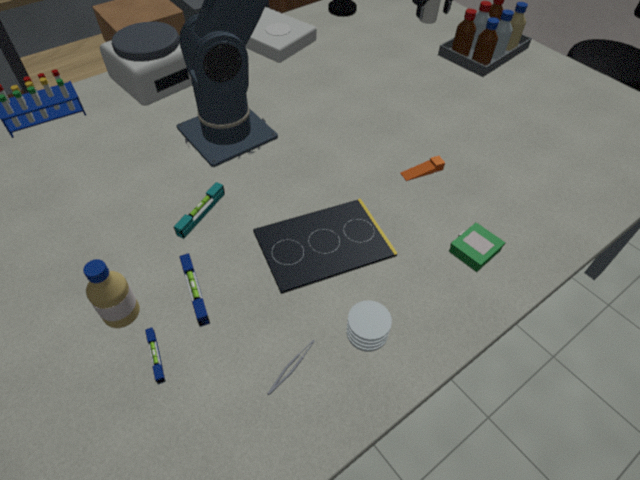

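View pics/a_top.png

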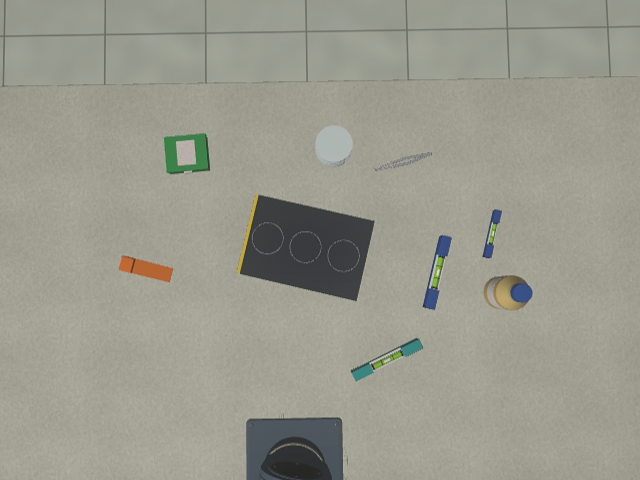

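View pics/a_wrist.png

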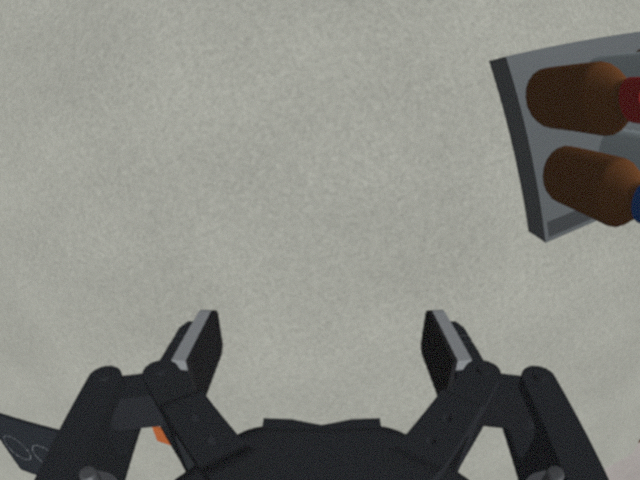

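The scene view shows the large blue level at about (194,289), the wedge at (422,168), the plate at (323,243) with its tape towards the wedge, the small blue level at (155,355) and the turquoise level at (200,210). The top view has the target level at (437,272), the wedge at (146,269) and the plate at (306,247). Next I measure their poses.

```bash
cat > h.py <<'E'
from bench import bot, readout, imaging, order
import cv2, numpy as np
from scipy.spatial.transform import Rotation as R
def ray(p,uv):
    uv=np.atleast_2d(np.asarray(uv,float)); f=240/np.tan(np.radians(p["vfov"]/2))
    d=np.c_[(uv[:,0]-p["cx"])/f,-(uv[:,1]-p["cy"])/f,-np.ones(len(uv))]
    T=p["cam_to_world"]; return T[:3,3],d@T[:3,:3].T
def onz(p,uv,z):
    o,d=ray(p,uv); return o+d*((z-o[2])/d[:,2])[:,None]
def wray(p,st,uv):
    uv=np.atleast_2d(np.asarray(uv,float)); f=240/np.tan(np.radians(p["vfov"]/2))
    a=np.c_[uv[:,0]-p["cx"],uv[:,1]-p["cy"]]; r=np.linalg.norm(a,axis=1)+1e-9; th=r/f
    d=np.c_[np.sin(th)*a[:,0]/r,-np.sin(th)*a[:,1]/r,-np.cos(th)]
    Tt=np.eye(4);Tt[:3,:3]=R.from_rotvec(st["ee_rot"]).as_matrix();Tt[:3,3]=st["position"]
    T=Tt@p["mount"]; return T[:3,3],d@T[:3,:3].T
def wonz(p,st,uv,z):
    o,d=wray(p,st,uv); return o+d*((z-o[2])/d[:,2])[:,None]
def down(yaw):  # tool z down; tool y along (cos yaw, sin yaw)
    y=np.array([np.cos(yaw),np.sin(yaw),0]); z=np.array([0,0,-1.]); x=np.cross(y,z)
    return R.from_matrix(np.c_[x,y,z]).as_rotvec()
E
python3 - <<'E'
from h import *
ps={n:imaging.capture(n) for n in ["top","scene"]}
for n,p in ps.items():
  big=cv2.resize(p["image"],None,fx=1,fy=1)
  for t,z in [("plate_top",.022),("wedge_grip",.02),("level_mid",.038),("dish_stack",.06),("slide_box",.035),("forceps",.005),("medium_bottle",.0)]:
    for d in imaging.outline_of(p,t)[:4]:
        if d["confidence"]<.3: continue
        m=d["pixels"].astype(np.uint8)
        c=cv2.findContours(m,0,2)[0]; c=max(c,key=cv2.contourArea).reshape(-1,2)
        w=onz(p,c,z)
        r=cv2.minAreaRect((w[:,:2]*1000).astype(np.float32))
        print(n,t,round(d["confidence"],2),np.round(d["bbox"]),np.round(r[0],1),np.round(r[1],1),round(r[2],1))
p=ps["top"]
for nm,uv,z in [("grip",(126.1,262.9),.015),("tip",(170.3,274.8),0.),("lowedge",(246.2,231.5),.005),("pt",(305.4,243.9),.022),("level",(437.6,270.6),.019)]:
    print(nm,np.round(onz(p,uv,z)[0]*1000,1))
p=ps["scene"]
for nm,uv,z in [("grip",(432.1,164.1),.015),("tip",(406.5,176.4),0.),("lowedge",(376.4,225.0),.005),("pt",(323,242.8),.022),("level",(192.9,288.4),.019)]:
    print(nm,np.round(onz(p,uv,z)[0]*1000,1))
im=ps["top"]["image"]
cv2.imwrite("pics/b_plate.png",cv2.resize(im[180:310,220:390],None,fx=4.5,fy=4.5,interpolation=2)[:,:,::-1])
cv2.imwrite("pics/b_lev.png",cv2.resize(im[220:320,400:520],None,fx=6,fy=6,interpolation=2)[:,:,::-1])
cv2.imwrite("pics/b_wed.png",cv2.resize(im[240:300,110:190],None,fx=8,fy=8,interpolation=2)[:,:,::-1])
E
```

```text
top plate_top 0.8 [306. 246. 138. 106.] [529.2 -32.2] [303.9 203.4] 76.0
top plate_top 0.74 [508. 293.  46.  36.] [ 408.9 -521.6] [116.3  84.5] 88.0
top wedge_grip 0.67 [146. 270.  53.  24.] [481.2 356.8] [127.8  35.2] 75.1
top level_mid 0.81 [439. 272.  31.  73.] [ 462.4 -347.4] [ 33.1 178.8] 74.9
top level_mid 0.74 [387. 357.  67.  43.] [ 258.1 -222.4] [ 27.3 177.9] 25.3
top level_mid 0.7 [498. 235.  22.  50.] [ 552.9 -482.7] [ 22.4 120.4] 74.8
top level_mid 0.59 [507. 291.  43.  34.] [ 410.2 -515.4] [113.1  81.2] 89.1
top dish_stack 0.61 [334. 148.  38.  45.] [ 768.7 -104.2] [88.8 97.4] 89.1
top slide_box 0.65 [187. 154.  48.  36.] [760.1 254.2] [ 93.6 106.4] 4.1
top forceps 0.57 [414. 159.  37.  12.] [ 751.3 -322.8] [10.4 48.4] 13.3
top medium_bottle 0.65 [507. 292.  49.  35.] [ 411.1 -527.5] [120.7  85.8] 89.1
scene plate_top 0.69 [327. 247. 145.  97.] [534.1 -34.9] [306.3 210.8] 74.9
scene wedge_grip 0.6 [421. 167.  45.  28.] [489.4 352. ] [142.   58.8] 78.2
scene level_mid 0.96 [195. 291.  30.  73.] [ 474.  -354.5] [ 27.6 203.1] 75.4
scene level_mid 0.66 [199. 210.  46.  52.] [ 272.5 -228. ] [ 47.7 195.9] 24.7
scene level_mid 0.57 [154. 358.  19.  56.] [ 569.7 -492. ] [ 18.9 126.9] 75.8
scene dish_stack 0.69 [367. 328.  49.  54.] [ 781.7 -117.6] [ 89.1 118.7] 34.1
scene slide_box 0.78 [478. 246.  55.  49.] [767.4 241.1] [100.4 128.1] 3.7
scene forceps 0.81 [292. 366.  46.  58.] [ 745.9 -302.4] [ 18. 103.] 12.0
scene medium_bottle 0.71 [109. 293.  57.  70.] [ 339.9 -509.4] [ 88.7 216.8] 89.9
grip [495.5 405.4  15. ]
tip [465.2 301.    0. ]
lowedge [568.8 112.8   5. ]
pt [534.5 -32.8  22. ]
level [ 464.6 -353.3   19. ]
grip [490.1 389.4  15. ]
tip [473.1 308.1  -0. ]
lowedge [560.5 114.4   5. ]
pt [535.4 -39.8  22. ]
level [ 462.3 -354.2   19. ]
```

```bash
python3 - <<'E'
from h import *
print(R.from_rotvec(readout.get_state()["ee_rot"]).as_matrix().round(2))
for nm,pos,yd in [("lev",(.4635,-.351),75),("place",(.532,-.034),166),("wedge",(.492,.398),-15),("push",(.56+.015,.112+.055),-14)]:
  for k in (0,180):
    for z in (.005,.2):
      q=bot.inverse_kinematics(np.r_[pos,z],down(np.radians(yd+k)))
      print(nm,k,z,None if q is None else np.round(q,2))
E
```

```text
[[-0.97  0.25 -0.  ]
 [ 0.25  0.97 -0.  ]
 [ 0.   -0.   -1.  ]]
lev 0 0.005 [ 0.46  0.73  0.17  1.91 -0.23  0.51  2.1 ]
lev 0 0.2 [ 0.08  0.59  0.8   1.75 -0.49  1.01  2.37]
lev 180 0.005 [ 0.06  0.95  0.91  1.93 -1.04  0.83 -0.28]
lev 180 0.2 [-0.1   0.87  1.36  1.76 -0.89  1.29 -0.36]
place 0 0.005 [ 0.17  0.69 -0.29  2.03  0.41  0.48  2.47]
place 0 0.2 [ 0.75  0.68 -1.29  1.83  0.71  1.19  2.13]
place 180 0.005 [-0.17  0.7   0.22  2.04 -0.35  0.44  0.07]
place 180 0.2 [-0.47  0.47  0.66  1.87 -0.36  0.92  0.12]
wedge 0 0.005 [-0.91  0.79  0.26  1.77 -0.32  0.62 -0.73]
wedge 0 0.2 [-1.01  0.57  0.43  1.61 -0.27  1.02 -0.76]
wedge 180 0.005 [-0.55  0.78 -0.33  1.76  0.38  0.66  1.78]
wedge 180 0.2 [-0.54  0.55 -0.35  1.59  0.21  1.03  1.93]
push 0 0.005 [-0.59  0.78  0.37  1.87 -0.48  0.58 -0.15]
push 0 0.2 [-0.69  0.54  0.53  1.7  -0.32  0.98 -0.29]
push 180 0.005 [-0.16  0.75 -0.32  1.85  0.39  0.6   2.17]
push 180 0.2 [-0.2   0.5  -0.25  1.68  0.14  0.98  2.4 ]
```

View pics/b_plate.png

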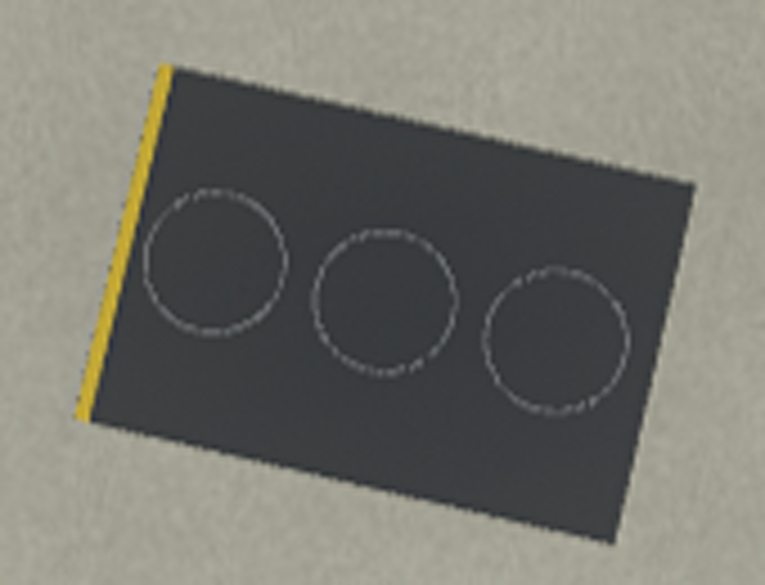

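View pics/b_lev.png

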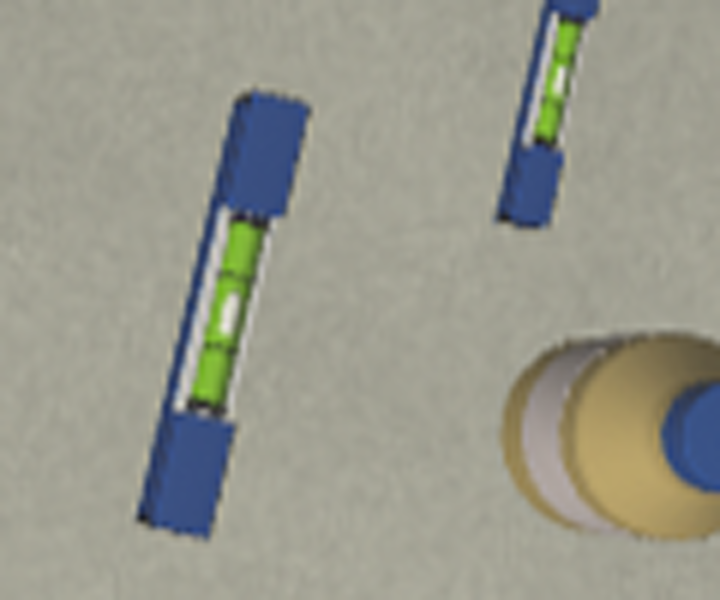

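View pics/b_wed.png

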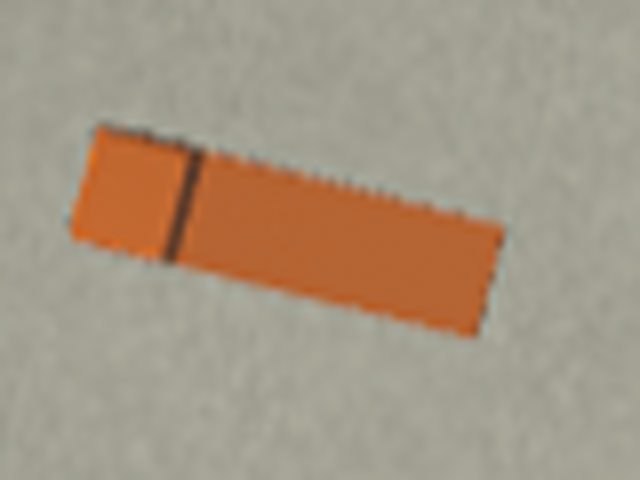

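```bash
python3 - <<'E'
from h import *
yaw=np.radians(255); x=np.array([.966,-.26,0])
bot.move_pose(np.array([.4635,-.351,.17])-.03*x,down(yaw))
bot.wait(0.2)
st=readout.get_state(); p=imaging.capture("wrist"); print(st["time_s"],st["position"],st["q"].round(2))
cv2.imwrite("pics/c1.png",p["image"][:,:,::-1])
for t in ["level_mid","bubble_mid"]:
  for d in imaging.landmark_of(p,t):
    if d["confidence"]>.3: print(t,d["confidence"],np.round(d["xy"],1),np.round(wonz(p,st,d["xy"],.019 if t=="level_mid" else .032)[0]*1000,1))
for d in imaging.outline_of(p,"level_mid"):
    if d["confidence"]<.3: continue
    m=d["pixels"].astype(np.uint8)
    c=cv2.findContours(m,0,2)[0]; c=max(c,key=cv2.contourArea).reshape(-1,2)
    r=cv2.minAreaRect((wonz(p,st,c,.036)[:,:2]*1000).astype(np.float32)); print(np.round(d["bbox"]),[np.round(v,1) for v in r])
E
```

```text
5.8417 [ 0.43469047 -0.34302317  0.16997474] [-0.11  0.88  1.36  1.87 -0.93  1.22 -0.27]
level_mid 0.8 [328.  184.1] [ 462.3 -355.1   19. ]
level_mid 0.66 [463.   38.4] [ 554.8 -492.8   19. ]
level_mid 0.56 [262.2 405.6] [ 249.2 -225.7   19. ]
bubble_mid 0.7 [323.3 187.2] [ 463.2 -351.4   32. ]
bubble_mid 0.6 [462.4  37.1] [ 554.3 -487.    32. ]
bubble_mid 0.56 [259.8 412.3] [ 251.7 -225.7   32. ]
[277. 390. 110.  82.] [array([ 276.1, -249.2]), array([ 43.4, 149.1]), np.float64(25.1)]
[461.  56.  27. 112.] [array([ 542.4, -479.9]), array([22.8, 89.7]), np.float64(75.4)]
[326. 182.  34. 226.] [array([ 462.2, -352.2]), array([ 24.8, 181.6]), np.float64(74.9)]
```

View pics/c1.png

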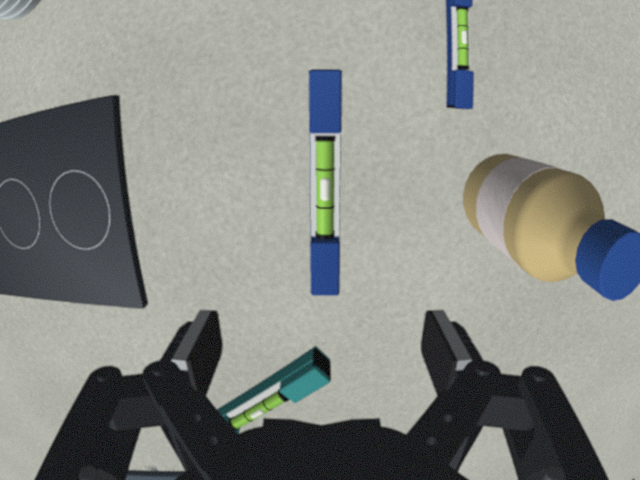

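```bash
python3 - <<'E'
from h import *
yaw=np.radians(254.9)
bot.movel([.4622,-.3522,.004],rot=down(yaw),max_speed=0.2)
bot.command_gripper(0.0,grip_force=50)
st=readout.get_state(); print(st["time_s"],st["position"],st["width"],st["wrist_force"].round(1))
bot.movel([.4622,-.3522,.10],max_speed=0.2)
st=readout.get_state(); p=imaging.capture("wrist"); print(st["time_s"],st["width"],st["wrist_force"].round(1),st["q"].round(2))
cv2.imwrite("pics/d1.png",p["image"][:,:,::-1])
q=bot.inverse_kinematics([.532,-.034,.10],down(np.radians(345.5))); print(q)
E
```

```text
7.625 [ 0.46235074 -0.35245127  0.0044579 ] 0.2649664825258203 [0.5 0.8 5.5]
8.2583 0.27050229997978026 [-0.1  0.4 -4.4] [-0.01  0.86  1.07  1.87 -0.91  1.   -0.37]
[-0.51190094  0.66680764  0.78385325  1.9857412  -0.67768445  0.77041162
  0.42331286]
```

View pics/d1.png

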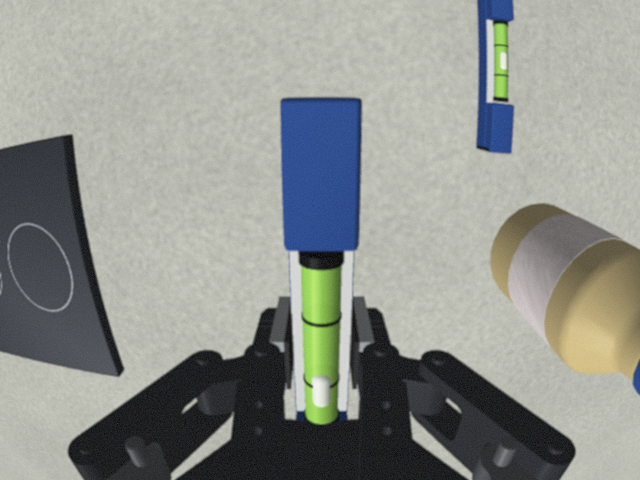

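```bash
python3 - <<'E'
from h import *
yaw=np.radians(345.3); a=np.radians(75.5)
px=np.array([np.cos(a),np.sin(a),0]); py=np.array([-np.sin(a),np.cos(a),0])
rot=(R.from_rotvec(0.024*py)*R.from_rotvec(down(yaw))).as_rotvec()
bot.move_pose([.532,-.034,.15],rot)
st=readout.get_state(); p=imaging.capture("wrist"); print(st["time_s"],st["q"].round(2),st["wrist_force"].round(1))
cv2.imwrite("pics/e1.png",p["image"][:,:,::-1])
f0=st["wrist_force"][2]
bot.movel([.532,-.034,.04],max_speed=0.15)
print(readout.get_state()["wrist_force"].round(1))
for z in np.arange(.030,.020,-.001):
    bot.movel([.532,-.034,z],max_speed=0.05)
    f=readout.get_state()["wrist_force"]
    if f[2]>f0+2.5: break
print(z,f,readout.get_state()["time_s"])
E
```

```text
9.5583 [-0.59  0.62  0.88  1.93 -0.59  0.88  0.34] [-0.1  0.6 -3.3]
[ 0.4  1.2 -3.6]
0.024999999999999994 [-1.42523227  2.20062406  3.84593418] 12.0917
```

View pics/e1.png

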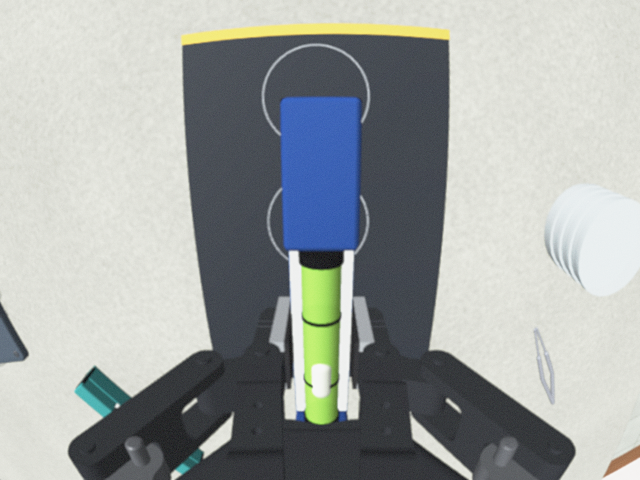

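```bash
python3 - <<'E'
from h import *
bot.command_gripper(0.7)
st=readout.get_state(); rot=st["ee_rot"]; a=np.radians(75.5); px=np.array([np.cos(a),np.sin(a),0])
print(st["position"])
bot.movel([.532,-.034,.10],max_speed=0.2)
bot.movel(np.array([.532,-.034,.22])-0.0*px,rot=down(np.radians(345.5)),max_speed=0.25)
bot.wait(0.1)
st=readout.get_state(); p=imaging.capture("wrist"); print(st["time_s"])
cv2.imwrite("pics/f1.png",p["image"][:,:,::-1])
np.savez("f1.npz",pos=st["position"],rot=st["ee_rot"],mount=p["mount"],vfov=p["vfov"],cx=p["cx"],cy=p["cy"])
for t,z in [("level_mid",.04),("bubble_mid",.053),("plate_top",.021),("low_edge",.005),("wedge_tip",0),("wedge_grip",.015)]:
  for d in imaging.landmark_of(p,t):
    if d["confidence"]>.3: print(t,round(d["confidence"],2),np.round(d["xy"],1),np.round(wonz(p,st,d["xy"],z)[0]*1000,1))
E
```

```text
[ 0.53201889 -0.03404165  0.0249594 ]
13.7917
bubble_mid 0.4 [320.  237.6] [525.2 -53.   53. ]
plate_top 0.6 [319.1 204.5] [529.7 -31.4  21. ]
low_edge 0.89 [317.1  46.7] [565.4 114.4   5. ]
```

View pics/f1.png

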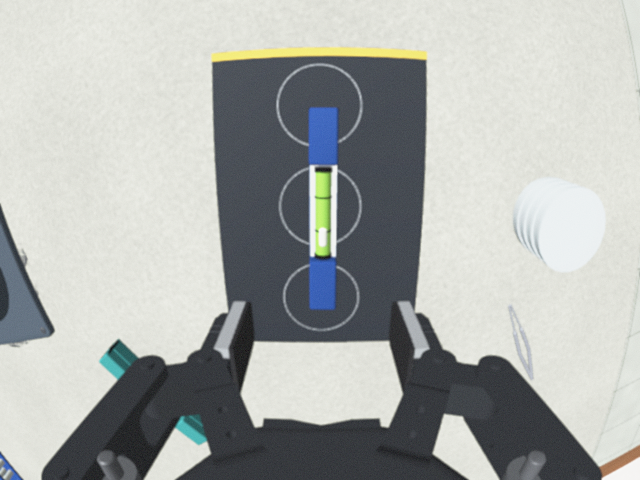

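```bash
python3 - <<'E'
from h import *
d=np.load("f1.npz"); p={k:d[k] for k in ["mount"]}; p.update(vfov=float(d["vfov"]),cx=float(d["cx"]),cy=float(d["cy"])); st=dict(position=d["pos"],ee_rot=d["rot"])
for uv,z in [((212.5,54.5),.017),((426.5,52.5),.017),((319.5,104.5),.0185),((320,205.5),.021),((321,297.5),.0235)]:
    print(uv,np.round(wonz(p,st,uv,z)[0]*1000,1))
im=cv2.imread("pics/f1.png")
cv2.imwrite("pics/f2.png",cv2.resize(im[30:130,190:450],None,fx=3,fy=3,interpolation=2))
from h import imaging
pt=imaging.capture("top")
for uv,z in [((172.75,268.1),.0025),((169.6,282.1),.0025),((122.1,255.6),.03),((119,269.75),.03)]:
    print("wedge",np.round(onz(pt,uv,z)[0]*1000,1))
for uv,z in [((255.9+.9,194.4),.017),((237.3,273.3),.017),((374.2,220.9),.025),((356.7,300.8),.025)]: print("plate",np.round(onz(pt,uv,z)[0]*1000,1))
E
```

```text
(212.5, 54.5) [470.2 134.2  17. ]
(426.5, 52.5) [662.8  86.   17. ]
(319.5, 104.5) [553.5  59.   18.5]
(320, 205.5) [530.3 -32.6  21. ]
(321, 297.5) [ 507.1 -126.1   23.5]
wedge [481.5 294.4   2.5]
wedge [447.2 302.1   2.5]
wedge [512.6 410.6  30. ]
wedge [478.5 417.9  30. ]
plate [658.7  84.7  17. ]
plate [465.8 134.1  17. ]
plate [ 587.9 -201.3   25. ]
plate [ 394.6 -154.6   25. ]
```

View pics/f2.png

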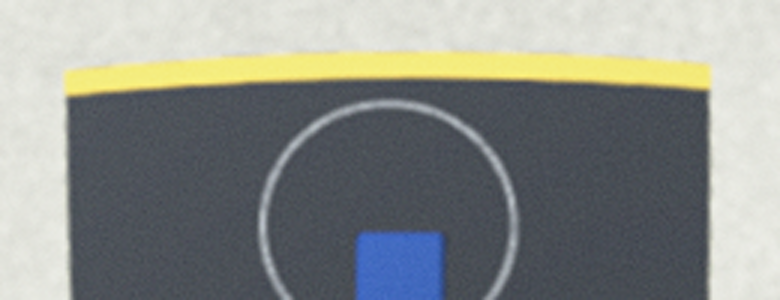

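```bash
python3 - <<'E'
from h import *
bot.move_pose([.4916-.010,.3995-.04,.13],down(np.radians(345)))
bot.wait(0.15)
st=readout.get_state(); p=imaging.capture("wrist"); print(st["time_s"],st["q"].round(2))
cv2.imwrite("pics/g1.png",p["image"][:,:,::-1])
np.savez("g1.npz",pos=st["position"],rot=st["ee_rot"],mount=p["mount"],vfov=p["vfov"],cx=p["cx"],cy=p["cy"])
for t,z in [("wedge_tip",0),("wedge_grip",.015)]:
  for d in imaging.landmark_of(p,t):
    if d["confidence"]>.3: print(t,round(d["confidence"],2),np.round(d["xy"],1),np.round(wonz(p,st,d["xy"],z)[0]*1000,1))
E
```

```text
15.85 [-1.22  0.74  0.88  1.78 -0.69  0.96 -0.31]
wedge_tip 0.83 [321.8 295.8] [468.1 300.7   0. ]
wedge_grip 0.56 [324.  178.6] [495.6 397.   15. ]
```

View pics/g1.png

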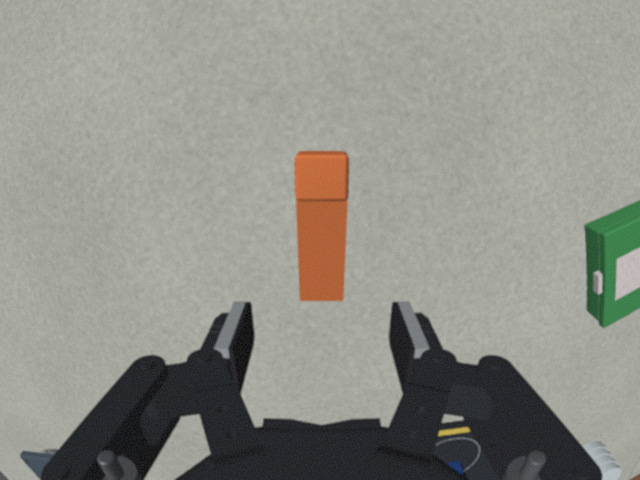

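```bash
python3 - <<'E'
from h import *
d=np.load("g1.npz"); p={"mount":d["mount"]}; p.update(vfov=float(d["vfov"]),cx=float(d["cx"]),cy=float(d["cy"])); s0=dict(position=d["pos"],ee_rot=d["rot"])
b=wonz(p,s0,(321.7,175.5),.03)[0]; t=wonz(p,s0,(322.3,300),.0025)[0]; ang=np.degrees(np.arctan2(*(b-t)[[1,0]])); print(b,t,np.linalg.norm((b-t)[:2]),ang)
assert 95<1000*np.linalg.norm((b-t)[:2])<118
g=b[:2]
bot.movel(np.r_[g,.004],rot=down(np.radians(ang+270)),max_speed=0.2)
bot.command_gripper(0.0,grip_force=60)
st=readout.get_state(); print(st["time_s"],st["position"],st["width"],st["wrist_force"].round(1),st["q"].round(2))
p=imaging.capture("wrist"); cv2.imwrite("pics/h1.png",p["image"][:,:,::-1])
np.savez("grip.npz",b=b,t=t,ang=ang,pos=st["position"])
E
```

```text
[0.49523566 0.40189117 0.03      ] [0.46776342 0.29805104 0.0025    ] 0.10741274302191717 75.1811810824089
17.1583 [0.49607317 0.40198816 0.00571778] 0.4140558416784509 [-0.8  0.5  6.5] [-1.16  0.92  0.74  1.77 -0.84  0.8  -0.26]
```

View pics/h1.png

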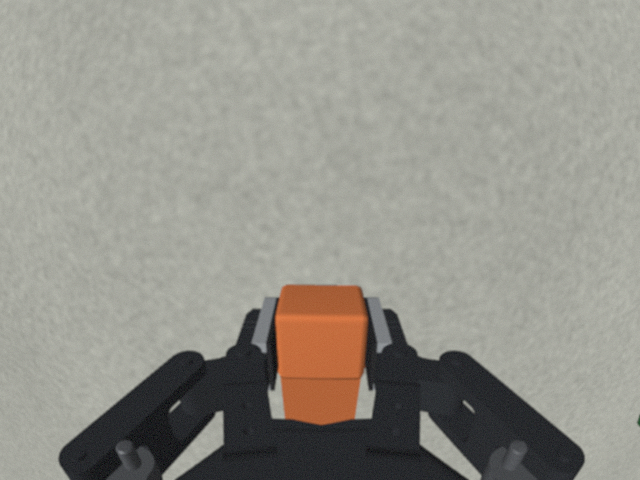

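```bash
python3 - <<'E'
from h import *
a=np.radians(76); px=np.array([np.cos(a),np.sin(a)]); e=np.array([.566,.1115])
P=lambda ins: e+px*(.1065-ins)
g=np.load("grip.npz")["pos"]
bot.movel(np.r_[g[:2],.018],max_speed=0.15)
bot.movel(np.r_[P(-.02),.018],rot=down(a-np.pi/2),max_speed=0.25)
bot.movel(np.r_[P(-.02),.0048],max_speed=0.08)
st=readout.get_state(); print(st["time_s"],st["position"],st["wrist_force"].round(1),st["width"])
p=imaging.capture("wrist"); cv2.imwrite("pics/i1.png",p["image"][:,:,::-1])
p=imaging.capture("top"); cv2.imwrite("pics/i2.png",cv2.resize(p["image"][170:320,170:400],None,fx=3.4,fy=3.4,interpolation=2)[:,:,::-1])
p=imaging.capture("scene"); cv2.imwrite("pics/i3.png",cv2.resize(p["image"][150:300,240:470],None,fx=3.4,fy=3.4,interpolation=2)[:,:,::-1])
E
```

```text
18.7083 [0.5964797  0.23640529 0.00450443] [1.  1.1 5.3] 0.41132845610361357
```

View pics/i1.png

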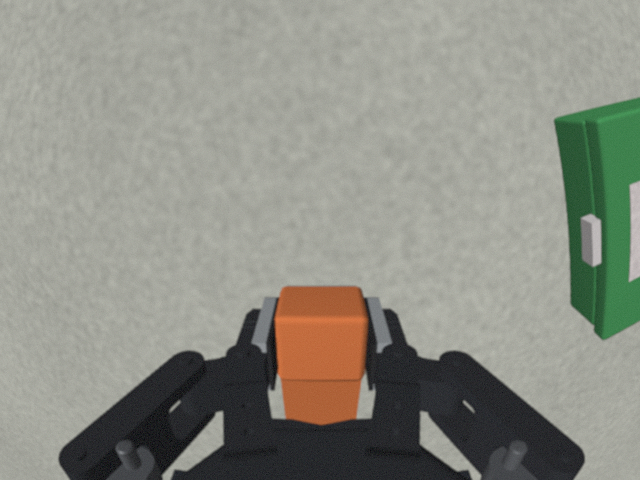

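View pics/i2.png

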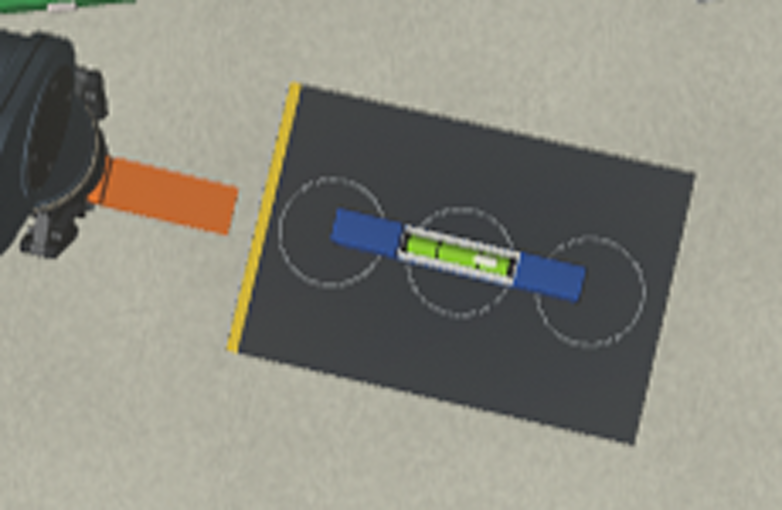

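View pics/i3.png

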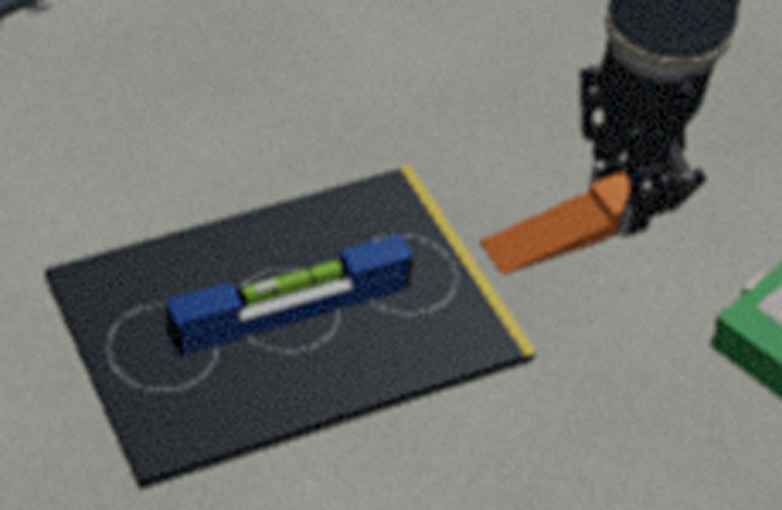

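```bash
cat > push.py <<'E'
from h import *
import sys
a=np.radians(76); px=np.array([np.cos(a),np.sin(a)]); e=np.array([.566,.1115])
P=lambda ins: e+px*(.1065-ins)
def go(ins,sp=.04):
    bot.movel(np.r_[P(ins),.0048],max_speed=sp)
    st=readout.get_state(); print(ins,st["time_s"],st["position"].round(4),st["wrist_force"].round(1))
def snap(tag):
    p=imaging.capture("top"); cv2.imwrite(f"pics/{tag}t.png",cv2.resize(p["image"][170:320,170:400],None,fx=3.4,fy=3.4,interpolation=2)[:,:,::-1])
    s=imaging.capture("scene"); cv2.imwrite(f"pics/{tag}s.png",cv2.resize(s["image"][210:270,270:380],None,fx=7,fy=7,interpolation=2)[:,:,::-1])
    cv2.imwrite(f"pics/{tag}v.png",cv2.resize(p["image"][225:265,260:350],None,fx=8,fy=8,interpolation=2)[:,:,::-1])
    cv2.imwrite(f"pics/{tag}raw_t.png",p["image"][:,:,::-1])
E
python3 - <<'E'
from push import *
go(.0); go(.02); go(.036)
bot.wait(1.2); snap("j1")
E
```

```text
0.0 19.5083 [0.5915 0.2144 0.0046] [-0.   0.4 -1. ]
0.02 20.1583 [0.5871 0.1971 0.0048] [ 1.3  5.8 -3.2]
0.036 20.7083 [0.5831 0.1813 0.0047] [ 1.3  5.3 -4.8]
```

View pics/j1t.png

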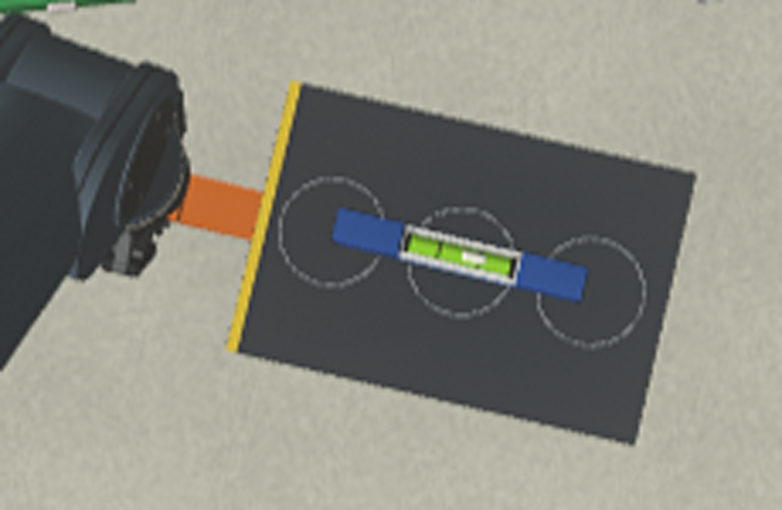

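View pics/j1s.png

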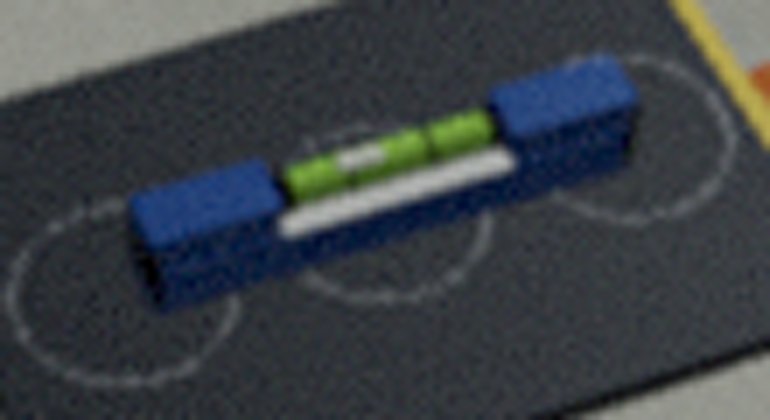

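View pics/j1v.png

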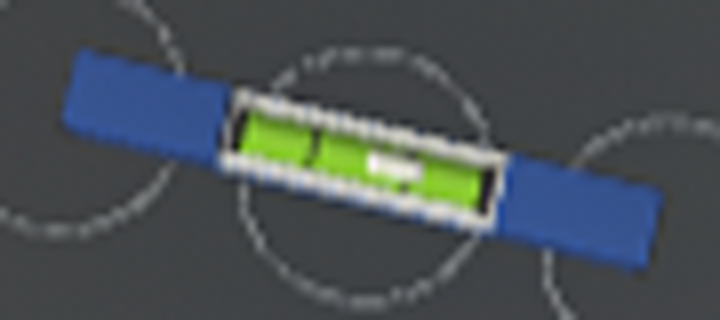

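```bash
python3 - <<'E'
from push import *
go(.051,.03)
bot.wait(1.3); snap("k1")
E
```

```text
0.051 22.6583 [0.5794 0.167  0.0046] [ 1.5  6.6 -4.2]
```

View pics/k1v.png

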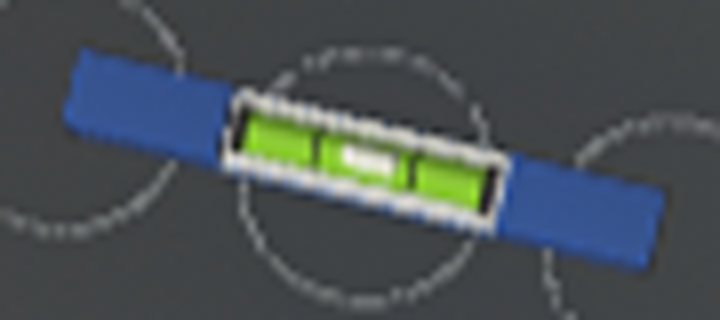

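View pics/k1s.png

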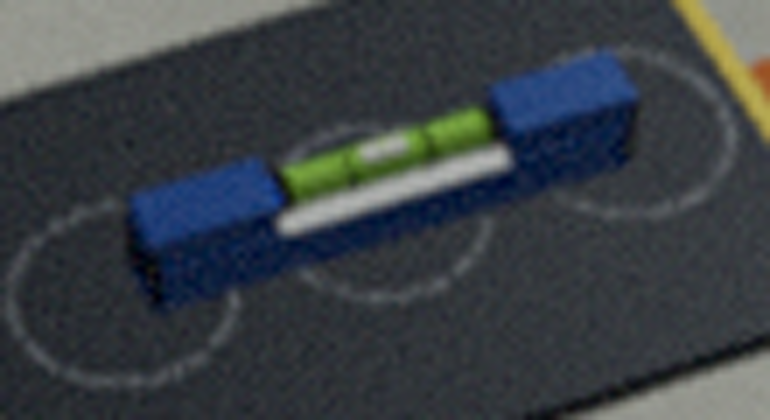

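```bash
python3 - <<'E'
from push import *
go(.053,.02)
bot.command_gripper(0.65)
st=readout.get_state(); print(st["time_s"],st["position"].round(4),st["wrist_force"].round(1))
bot.movel(np.r_[P(.053),.15],max_speed=.15)
bot.movel([.532,-.034,.22],max_speed=.25)
bot.wait(1.0)
st=readout.get_state(); p=imaging.capture("wrist"); print(st["time_s"])
cv2.imwrite("pics/l1.png",p["image"][:,:,::-1])
cv2.imwrite("pics/l1v.png",cv2.resize(p["image"][95:320,270:375],None,fx=2.6,fy=2.6,interpolation=2)[:,:,::-1])
snap("l1")
for t,z in [("level_mid",.043),("bubble_mid",.056),("plate_top",.024),("low_edge",.012),("wedge_grip",.015)]:
  for d in imaging.landmark_of(p,t):
    if d["confidence"]>.3: print(t,round(d["confidence"],2),np.round(d["xy"],1),np.round(wonz(p,st,d["xy"],z)[0]*1000,1))
E
```

```text
0.053 24.3083 [0.5789 0.1654 0.0046] [ 2.2  6.8 -4.1]
24.6417 [0.5789 0.1627 0.0049] [-1.   0.   0.3]
27.7667
level_mid 0.85 [318.9 215.3] [529.7 -36.6  43. ]
bubble_mid 0.7 [317.4 219.1] [528.6 -36.1  56. ]
plate_top 0.82 [317.6 206.9] [529.1 -33.4  24. ]
plate_top 0.63 [318.2 221.4] [526.2 -47.4  24. ]
plate_top 0.51 [321.9 211.2] [532.  -38.5  24. ]
low_edge 0.83 [321.2  46.4] [569.  112.6  12. ]
wedge_grip 0.43 [317.9 128.4] [547.1  37.5  15. ]
```

View pics/l1.png

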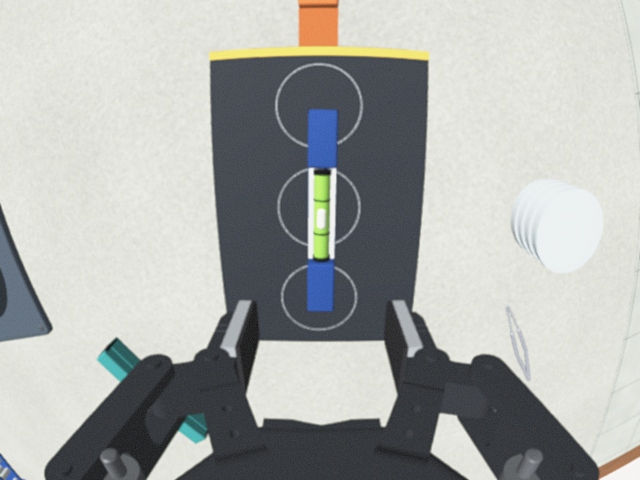

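View pics/l1v.png

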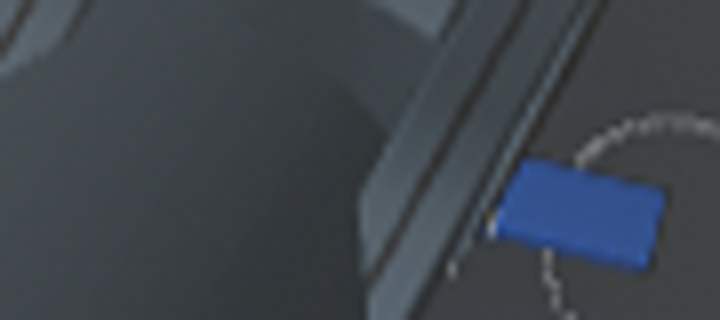

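View pics/l1s.png

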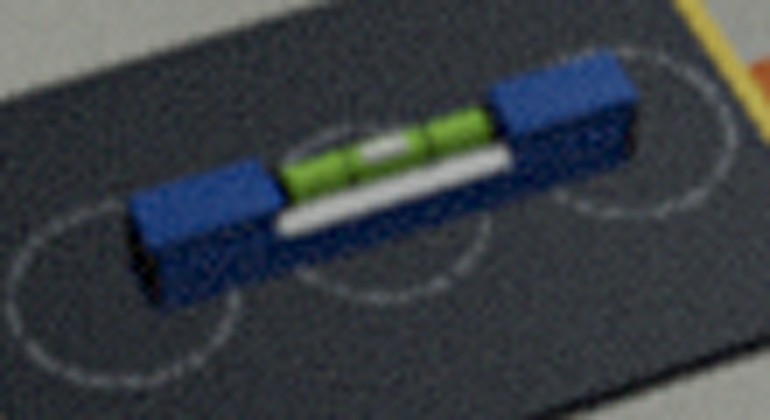

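```bash
python3 - <<'E'
import cv2
im=cv2.imread("pics/l1.png")
cv2.imwrite("pics/l2v.png",cv2.resize(im[165:265,290:350],None,fx=6,fy=6,interpolation=2))
cv2.imwrite("pics/l3v.png",cv2.resize(im[0:120,190:450],None,fx=3,fy=3,interpolation=2))
E
```

View pics/l2v.png

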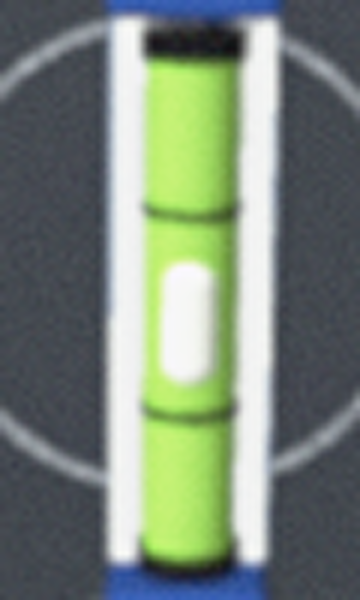

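View pics/l3v.png

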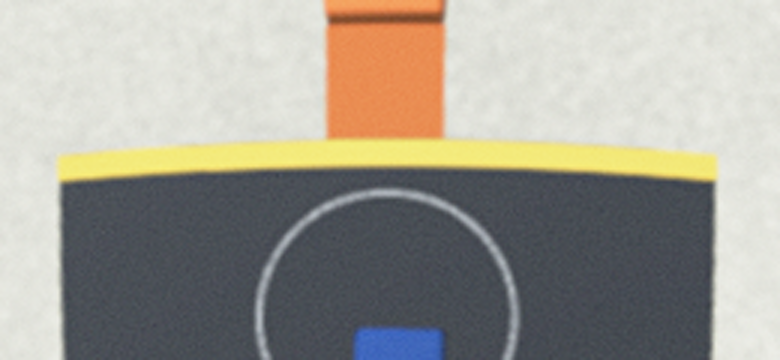

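```bash
python3 - <<'E'
from push import *
bot.movel([.532,-.034,.30],max_speed=.25)
bot.move_pose([.45,.33,.30],readout.get_state()["ee_rot"])
bot.wait(0.3)
snap("m1"); p=imaging.capture("scene"); cv2.imwrite("pics/m2.png",p["image"][:,:,::-1]); print(readout.get_state()["time_s"])
E
```

```text
30.475
```

View pics/m1v.png

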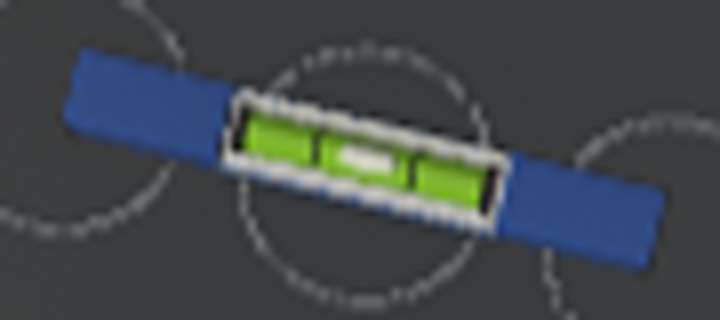

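View pics/m1raw_t.png

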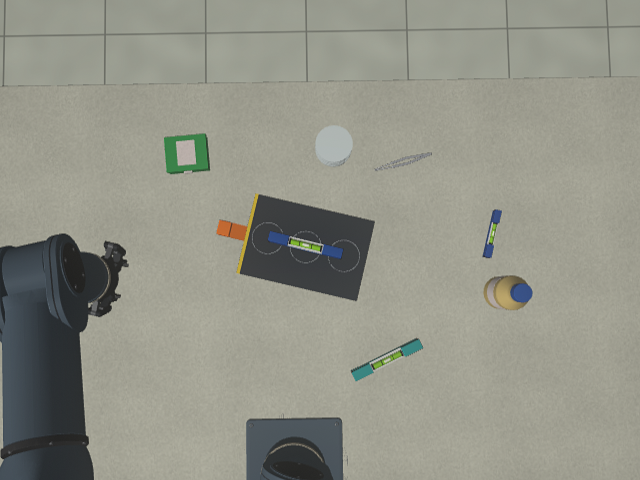

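View pics/m2.png

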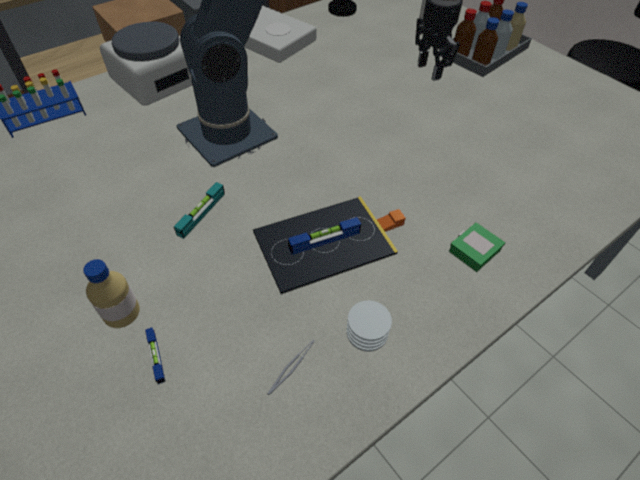

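```bash
python3 - <<'E'
from bench import order
print(order.finish_job())
E
```

```text
the job is handed in; nothing more can be done
None
```

The level is lying lengthwise on the plate, the wedge is under the taped end, and the bubble stands between the two black lines. I handed the job in at about 30 s, with the arm clear of everything.

I placed the larger blue level first, then pushed the wedge in, thin end first, to about 53 mm past the plate's low edge. I checked the bubble on the way in: about 10 mm off centre at 36 mm, and about 1 mm off at 51 mm.

- **Bubble:** The last top view puts it within about 1 mm of centre. The wrist camera, which looks at it obliquely, read about 1.5 mm towards the far end. The two readings differ slightly, but both are inside the 4 mm limit.
- **Plate and other things:** In the top and scene views, the plate stayed in place to within about a pixel (roughly 2 mm). The dishes, slide box, bottle, forceps and the other two levels look undisturbed.
- **Forces:** The wrist readings I printed stayed below about 8 N, but I did not log them continuously.
- **Release:** As the gripper opened, it sprang about 2.7 mm towards the plate, which may have nudged the wedge slightly. The readings above were taken after that.

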